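# Set a trunnion on the blow-off rests and open the air half-way

## Robot

A 6-joint arm with a two-finger parallel gripper is mounted at the origin on the work surface. World frame = base frame: x ahead of the robot, y to its left, z up, the work surface at z = 0. Lengths are in m, angles in rad, forces in N, time in s.
With the tool pointing down it reaches from about 0.3 to 0.875 m from the base axis. Payload 6.4 kg.
Tool frame: the origin (TCP) lies midway between the tips of the shut fingers; the grasp point (between the pads) lies 19 mm behind it; z points along the fingers, y is the line along which they close (so a half turn about z gives the same grasp; the last joint's range is limited). The gripper opens to 85 mm and grips with 20 to 120 N. Pads are 22 mm wide; open, the fingers measure 114 mm over their backs; the gripper's body (76 mm by 85 mm) begins 54 mm behind the grasp point. The pads swing forward as they close: fully open they stand 13 mm farther back than shut.
Start: joints at [1.049, 0.181, 1.607, -0, 1.354, -0.206], TCP at [0.179, 0.547, 0.231] pointing down, gripper open.
Joint ranges: [-2.99, 2.99], [-0.89, 2.07], [0.3, 2.58], [-1.14, 4.28], [0, 2.63], [-3.12, 3.12]. Speed limits (rad/s): [2.57, 2.57, 3.01, 3.14, 3.14, 3.14].

## Interface

Orientations are given as a unit quaternion [w, x, y, z].
In Python, from bench import * gives the robot as it stands.
- The arm moves only by the tool play_rows, never from a script. Its argument "plan" is a list of rows, each a list of 3 entries, a list of its own where there are three numbers: the finger opening in mm, from 0 to 85.4, then the shift along the tool's x, y, z normalised to -1 to 1, where 1 is 40 cm, then the turn about the tool's z normalised to -1 to 1, where 1 is pi rad. A call has 1 to 10 rows; each row is the pose to reach, as a shift and turn from the pose commanded when the call began, along the tool's axes at that moment, turning the shorter way round; what a row does not reach only later rows make up. A row lasts 1/10 s, in which the tool goes at most 50 mm and 8.59 degrees, less where a joint would pass 70% of its speed; a pose out of reach is approached as far as the arm can. A call with a number of a shift or a turn outside -1 to 1 is refused whole. A call with a gripper value outside its range is refused whole. The fingers move at their own pace and stop on an object; the grip force is fixed at half the most. Time passes only in rows, so rows that repeat a pose let the fingers close. It gives the time, the measured TCP pose, the force, the opening and the grip force at its end, in the units of the state.
- get_obs(): the state, without advancing time (a new reading comes with each control period).
- camera(name): name is "scene" or "top" or "wrist"; returns a dict with "image" (480x640x3 uint8, red, green, blue), "range_z" (480x640 float32, m along the optical axis (not along the pixel's ray), 0 where there is no reading), "intrinsics" (3x3 intrinsics, pixels), "rvec" (rotation vector, rad) and "tvec" (3), from world to camera coordinates, as OpenCV has them; the wrist camera has in their place "T_tool_cam" (4x4, takes a point from camera to tool coordinates, whose origin is the TCP and whose axes are the flange's). Camera axes: x right, y down, z forward; pixel columns grow to the right and rows downward; lengths in m; the calibration is good to about 2 mm. The wrist camera is an equidistant fisheye: a pixel r from the principal point sees the ray r / f radians off the axis. A picture is of the moment at which its call begins: read the wrist's pose just before it.
- hand_in(): hands the job in; it is judged then, once.
Trained networks look in a picture, given as the dict that the camera call returned (one of the last four; its "shot" number tells which), for a name from the list of things; names that differ only in an ending like _2 or _b are one class to them, and where a whole thing is asked for, a point or a joint stands for the part that bears it (a point fixed in the world has none). Each returns a list of dicts, best first, with "conf" (0 to 1); they miss things now and then, are a little off and sometimes report something else, mostly with a low value. They report only what shows in the picture. A call takes as long as a camera call. They do not tell look-alikes from the thing itself.
- search_frame(picture, label): "rect" ([centre column, centre row, width, height] in pixels, round what is visible of it).
- masks_of(picture, label): "mask" (480x640 bool, what is visible of it) and "rect" ([centre column, centre row, width, height] in pixels, round what is visible of it).
The state is a dict: "time_s": time; "q": joint angles; "dq": joint speeds; "joint_efforts": joint torques, N m; "eef_pos": TCP position; "eef_rot": TCP orientation; "wrist_force": force on the tool from outside, world axes, zero at the start; "torque": the same for the moment, N m; "opening": opening from 0.0 (shut) to 1.0 (fully open); "grasp_force": force on a finger pad.
Only numpy, scipy, OpenCV 4.12 (cv2) and the standard library are available. Lean on these libraries where they do the work, as an engineer would, in place of code of your own. Each camera call takes 0.05 s, during which the arm holds its last target. There are 200 camera calls.

## Task

Take the steel block that has a journal on both ends out of the blue bin and lay it across the two V-shaped rests of the air blow-off stand, with the block between the rests and its longer journal pointing at the nozzle; set it down, do not drop it. Once it lies there and you have let go, turn the air valve's lever to half open, 45 degrees between shut and fully open. Leave the other things where they are.

Things in the scene. Friction and masses are not known exactly. Their poses are not given: they have to be found in the camera images.
- trunnion: The part to move: bare steel, 0.29 kg. Square block 28 (x) x 34 (y) x 28 (z) mm with a round 14 mm diameter journal on each y end, on one axis 14 mm above the underside: 45 mm long towards +y, 25 mm long towards -y (104 mm overall). Origin: centre of the block's underside; y points along the long journal. Starts lying flat in a compartment of the bin, at widely varying yaw.
- trunnion_mid (a point): Centre of the trunnion's block, on the journals' axis, 14 mm above the block's underside.
- long_tip (a point): End face centre of the trunnion's long journal, 62 mm from the block's centre.
- fixture: Blow-off stand, fixed on the bench: aluminium base 120 x 285 x 10 mm (local x -40..80, y -55..230 mm) carrying two V rests, a nozzle, a pipe and a valve. Origin: on the bench below the midpoint between the rests; x points away from the lever's shut side, y along the seated part's axis towards the nozzle, z up. Grey splash fence at x = 78 mm, y = -45..70 mm, 3 mm thick, 72 mm high.
- rest_mid (a point): Midpoint between the two rests where the seated part's axis lies, 100 mm over the bench; axes as the stand's. The rests are Y-shaped dark steel, 6 mm thick along y, centred at y = -26 and +26 mm (46 mm clear between), 37 mm wide at the top; their 90 degree V notches open upward from z = 90 to 104 mm over the bench and hold a 14 mm journal with its axis at 100 mm.
- nozzle_tip (a point): Tip of the brass air nozzle, 86 mm from rest_mid along the stand's +y, same height. Nozzle and pipe (up to 18 mm diameter) run on along +y at that height; the valve body (26 x 40 x 26 mm) is centred 150 mm from rest_mid, and a 20 mm riser pipe with a 24 mm ball on top, 112 mm high, stands at 215 mm.
- air_valve (a joint): Angle of the ball valve's lever, rad: 0 = shut, the lever across the pipe pointing to the stand's -x; 1.571 = fully open, the lever along the pipe pointing to the stand's +y (away from the nozzle). It grows clockwise seen from above and stays where it is left (about 0.12 N m to turn). It starts shut or a little open.
- valve_axis (a point): On the lever's upright turning axis, at 140 mm height.
- lever_grip (a point): Middle of the lever's black grip, 66 mm from the turning axis, at 138 mm height. The grip is a bar 58 mm long along the lever (37 to 95 mm from the axis), 12 mm wide, 16 mm tall; free beneath and to both sides. The point's x axis points along the lever towards the turning axis.
- bin: Shallow blue bin fixed to the bench, 170 x 334 x 45 mm, walls and floor 5 mm, divided across the middle of its long side (local y) into two compartments of about 160 x 160 mm. Origin: centre of its underside. One compartment holds the trunnion, the other the stub.
- stub: Bystander in the other compartment: the same square steel block, but with one journal only (45 mm, towards its +y). Origin: centre of the block's underside. Do not move.
- cleaner: Bystander: upright white bottle, 62 mm diameter, 175 mm tall, behind the nozzle. Origin: centre of its underside.
- flange: Bystander: flat steel ring, 90 mm outer and 54 mm inner diameter, 20 mm high, lying on the bench. Origin: centre of its underside.
- bush: Bystander: upright dark steel cylinder, 48 mm diameter, 50 mm tall, in front of the stand. Origin: centre of its underside.
There are look-alikes about, which are no part of the job. Leave any purple or turquoise look-alike of the trunnion alone.

How it is judged:
On the way, in this order (a step that is already met when the one before it is completed fails the run):
1. the trunnion lies in both V rests, block between them, long journal towards the nozzle, let go (x of trunnion_mid in the frame of rest_mid between -0.004 and 0.004 m and y of trunnion_mid in the frame of rest_mid between -0.009 and 0.009 m and z of trunnion_mid in the frame of rest_mid between -0.004 and 0.004 m and angle between the y axis of trunnion and the y axis of fixture, either way round below 0.07 rad and y of long_tip in the frame of rest_mid above 0.04 m and contact force between the fingers and trunnion below 0.05 N and linear speed of trunnion below 0.02 m/s), for 0.2 s.
2. the valve lever is half open (value of joint air_valve between 0.635 and 0.935 rad), for 0.2 s.
At the end, for the whole second after the job is handed in: The trunnion lies at rest, released, in both V rests: block centre within 4 mm across and in height and 9 mm along of the rests' midpoint, axis within 4 degrees of the stand's, long journal on the nozzle's side; the valve lever stands still, released, at 45 degrees within 8.5 degrees (all of step 1 and all of step 2 and contact force between the fingers and fixture below 0.05 N and velocity of joint air_valve between -0.05 and 0.05 rad/s); the robot touches nothing.
It fails at once if the trunnion is dropped or thrown (moves faster than 0.45 m/s while not held) (linear speed of trunnion above 0.45 m/s and contact force between the fingers and trunnion below 0.05 N).
It fails at once if a bystander (stub, bottle, ring or cylinder) is moved more than 30 mm or knocked over (distance of any of stub, cleaner, flange, bush from where it was at the start of the episode above 0.03 m or angle between any of cleaner, bush's own z axis and vertical above 0.5 rad).
It also fails if it takes over 58 s, if anything falls off the work surface, if the arm or the gripper's body presses on something with over 40 N, if the wrist force passes 120 N, or if a joint passes its speed limit or range.

## Working session

There is one attempt and no reset: what is moved stays moved. The work goes in short steps, Python scripts to look and compute and a tool call to move; the robot and the scene stay as the last step left them, time stands still between calls to the robot, and variables do not carry over. Pictures are saved under pics/ and viewed, at most 10 in all, crops included, and the job is handed in when it is done.

Besides the shell and the picture viewer there is one more tool, called after "Emit:" in YAML: its name, and indented under it one key for each argument. play_rows: Moves the arm, as the interface text tells. Its arguments: {"type":"object","properties":{"plan":{"type":"array","items":{"type":"array"}}},"required":["plan"]}

```bash
ls; mkdir -p pics
cat > h.py <<'E'
from bench import *
import numpy as np, cv2
def world(p, mask):
    K=np.array(p["intrinsics"]);R=cv2.Rodrigues(np.array(p["rvec"],float))[0];t=np.array(p["tvec"]).ravel()
    v,u=np.nonzero(mask&(p["range_z"]>0));z=p["range_z"][v,u]
    c=np.stack([(u-K[0,2])/K[0,0]*z,(v-K[1,2])/K[1,1]*z,z],1)
    return (c-t)@R, u, v
E
python3 - <<'E'
from h import *
o=get_obs();print({k:np.round(v,3) for k,v in o.items()})
ims=[]
for n in("top","scene"):
    p=camera(n);ims.append(p["image"])
    np.savez(n+".npz",**{k:p[k] for k in("image","range_z","intrinsics","rvec","tvec")})
    for l in("trunnion","stub","fixture","lever_grip","bin","cleaner","flange","bush"):
        for m in masks_of(p,l):
            if m["conf"]<.3: continue
            w,u,v=world(p,m["mask"])
            print(n,l,round(m["conf"],2),np.round(m["rect"]),np.round(np.median(w,0),3) if len(w) else None, np.round(np.percentile(w,[1,99],axis=0),3).tolist() if len(w) else 0)
    cv2.imwrite(f"pics/{n}0.png",p["image"][:,:,::-1])
E
```

```text
pics
{'time_s': np.float64(0.0), 'q': array([ 1.049,  0.182,  1.608,  0.   ,  1.354, -0.206]), 'dq': array([-0.001,  0.   , -0.001, -0.001,  0.   , -0.   ]), 'joint_efforts': array([-1.0000e-03, -4.4487e+01, -3.5134e+01, -0.0000e+00,  9.0000e-03,
        0.0000e+00]), 'eef_pos': array([0.178, 0.546, 0.23 ]), 'eef_rot': array([-0.   ,  0.157,  0.988, -0.001]), 'wrist_force': array([-0.082,  0.897, -0.277]), 'torque': array([-0.018,  0.019, -0.018]), 'grasp_force': np.float64(0.0), 'opening': np.float64(0.998)}
top trunnion 0.96 [403. 378.  28.  42.] [ 0.26  -0.293  0.024] [[0.214, -0.324, 0.003], [0.294, -0.261, 0.032]]
top trunnion 0.82 [482. 289.  46.  23.] [ 0.449 -0.473  0.024] [[0.427, -0.527, 0.001], [0.469, -0.436, 0.033]]
top trunnion 0.72 [394. 286.  42.  31.] [ 0.454 -0.269  0.03 ] [[0.428, -0.315, 0.005], [0.489, -0.236, 0.038]]
top trunnion 0.44 [373. 259. 137. 162.] [ 0.524 -0.234  0.007] [[0.356, -0.364, 0.001], [0.696, -0.1, 0.048]]
top stub 0.71 [355. 238.  10.  38.] [ 0.579 -0.196  0.032] [[0.53, -0.207, 0.012], [0.607, -0.179, 0.037]]
top fixture 0.61 [208. 294.  28.
[... 1304 characters left out ...]
  0.203 0.012] [[0.504, 0.043, 0.006], [0.654, 0.321, 0.147]]
scene bin 0.59 [272. 227. 132. 155.] [ 0.541 -0.233  0.007] [[0.355, -0.366, 0.001], [0.704, -0.09, 0.047]]
scene bin 0.35 [470. 363.  53.  39.] [0.535 0.251 0.144] [[0.48, 0.235, 0.134], [0.58, 0.266, 0.15]]
scene cleaner 0.61 [365. 440.  41.  49.] [0.733 0.216 0.12 ] [[0.698, 0.184, 0.012], [0.751, 0.242, 0.178]]
scene flange 0.63 [215. 344.  50.  47.] [ 0.793 -0.106  0.02 ] [[0.749, -0.151, 0.001], [0.834, -0.065, 0.024]]
scene bush 0.62 [433. 312.  30.  35.] [0.457 0.143 0.049] [[0.428, 0.118, 0.005], [0.471, 0.163, 0.054]]
scene bush 0.38 [408. 387. 174. 155.] [0.589 0.203 0.012] [[0.501, 0.042, 0.003], [0.654, 0.321, 0.147]]
```

View pics/top0.png

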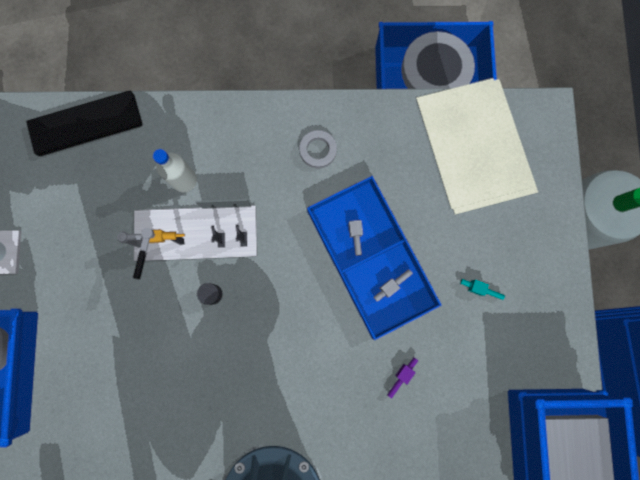

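View pics/scene0.png

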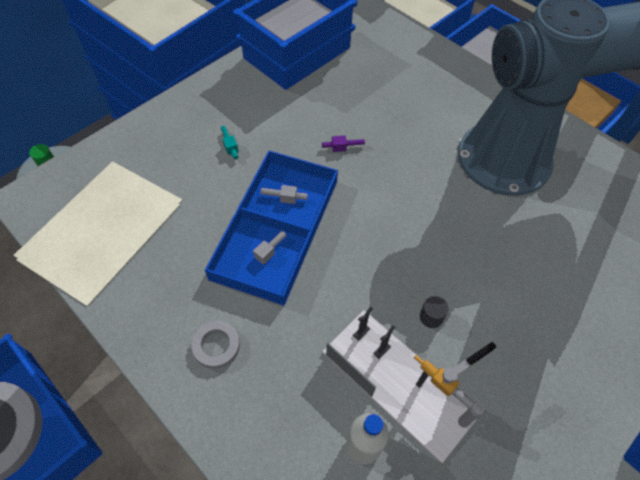

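The top view shows the steel two-journal trunnion in the near compartment, block at about (391,288) with its long journal towards (410,271). The one-journal stub sits in the far compartment at (355,235). The stand's rests are at (218,237) and (241,236), and the lever grip is at (140,265), a little open. The purple and turquoise parts lie outside the bin and are decoys.

```bash
cat > m.py <<'E'
from h import *
for n in("top","scene"):
    p=dict(np.load(n+".npz"));w,u,v=world(p,np.ones((480,640),bool));x,y,z=w.T;c=p["image"][v,u].astype(int)
    s=(abs(x-.454)<.06)&(abs(y+.27)<.07)&(z>.011)&(z<.05)&(c[:,2]-c[:,0]<40)&(z<.042)
    q=w[s][:,:2];m=q.mean(0);d=np.linalg.svd(q-m,full_matrices=False)[2][0];a=(q-m)@d
    b=w[s&(z>.029)];print(n,"trun",s.sum(),m,d,a.min(),a.max(),"block",b[:,:2].mean(0),len(b),b[:,2].max())
    base=(abs(z-.01)<.004)&(x>.45)&(x<.7)&(y>.0)&(y<.36)&(c.min(1)>110)
    r=cv2.minAreaRect(w[base][:,:2].astype(np.float32));print("base",base.sum(),r)
    for lo,hi in((.02,.085),(.085,.11),(.11,.13),(.13,.155)):
        k=(z>lo)&(z<hi)&(x>.46)&(x<.66)&(y>0)&(y<.36)
        if lo==.085:
            for yy in np.arange(.03,.33,.01):
                j=k&(abs(y-yy)<.005)
                if j.sum(): print(round(yy,3),j.sum(),np.round([x[j].min(),x[j].max(),x[j].mean(),y[j].mean()],3),end=" ")
            print()
        if lo==.13:
            q=w[k][:,:2];g=k&(c.max(1)<70);q=w[g][:,:2];mm=q.mean(0);dd=np.linalg.svd(q-mm,full_matrices=False)[2][0];print("grip",len(q),mm,dd,np.ptp((q-mm)@dd), "all z>.13",w[k].mean(0),w[k].max(0),w[k].min(0))
E
python3 m.py
```

```text
top trun 345 [ 0.45764426 -0.27371563] [-0.60103192  0.79922502] -0.05448938435655214 0.046872690017068945 block [ 0.45392829 -0.2688876 ] 192 0.040199950383931864
base 4772 ((0.5958680510520935, 0.1595240831375122), (0.21373377740383148, 0.34730061888694763), 23.643033981323242)
0.06 19 [0.554 0.585 0.567 0.064] 0.07 39 [0.553 0.587 0.572 0.067] 0.12 59 [0.551 0.586 0.569 0.118] 0.18 12 [0.564 0.569 0.567 0.181] 0.19 15 [0.564 0.569 0.566 0.19 ] 0.2 38 [0.558 0.573 0.565 0.2  ] 0.21 24 [0.558 0.573 0.564 0.21 ] 0.22 39 [0.554 0.576 0.564 0.221] 0.23 9 [0.552 0.557 0.553 0.229] 0.24 8 [0.552 0.577 0.555 0.241] 0.25 4 [0.551 0.553 0.552 0.25 ] 0.26 2 [0.552 0.56  0.556 0.261] 0.27 26 [0.557 0.569 0.563 0.271] 0.28 34 [0.557 0.569 0.563 0.28 ] 0.29 31 [0.557 0.57  0.563 0.29 ] 0.3 41 [0.552 0.574 0.561 0.3  ] 0.31 10 [0.552 0.574 0.563 0.308] 
grip 199 [0.49980273 0.25328589] [-0.97727888  0.2119575 ] 0.05636516070460463 all z>.13 [0.52548836 0.24903446 0.14350292] [0.57528537 0.26440429 0.1512135 ] [0.47155333 0.23163049 0.13241402]
scene trun 404 [ 0.46167464 -0.26875865] [ 0.5930998
[... 330 characters left out ...]
18 16 [0.567 0.575 0.571 0.182] 0.19 24 [0.567 0.575 0.571 0.19 ] 0.2 43 [0.561 0.579 0.572 0.2  ] 0.21 65 [0.563 0.579 0.573 0.21 ] 0.22 53 [0.561 0.581 0.572 0.22 ] 0.23 26 [0.572 0.583 0.581 0.23 ] 0.24 26 [0.581 0.582 0.582 0.24 ] 0.25 25 [0.58  0.582 0.581 0.25 ] 0.26 32 [0.563 0.582 0.577 0.261] 0.27 53 [0.562 0.576 0.57  0.27 ] 0.28 56 [0.561 0.576 0.57  0.28 ] 0.29 56 [0.561 0.575 0.57  0.29 ] 0.3 54 [0.562 0.578 0.571 0.3  ] 0.31 51 [0.557 0.579 0.574 0.31 ] 0.32 21 [0.563 0.576 0.57  0.317] 
grip 250 [0.50599745 0.25757065] [ 0.97794924 -0.20884274] 0.05675163977521468 all z>.13 [0.53452249 0.25100579 0.14407656] [0.58035335 0.26769202 0.15090634] [0.47626955 0.23295896 0.13199709]
```

```bash
cat >> h.py <<'E'
from scipy.spatial.transform import Rotation as Ro
def pose():
    o=get_obs();q=np.array(o["eef_rot"]);R=Ro.from_quat(q[[1,2,3,0]]).as_matrix()
    return np.array(o["eef_pos"]),R,o
def go(xyz,yawdeg):
    p,R,o=pose();s=R.T@(np.array(xyz)-p)/.4
    y0=np.degrees(np.arctan2(R[1,0],R[0,0]));t=(y0-yawdeg+180)%360-180
    print("at",np.round(p,4),"yaw",round(y0,2),"tilt",np.round(R[:,2],4),"q",np.round(o["q"],2),"t",round(float(o["time_s"]),1),"| shift",np.round(s,4),"turn",round(t/180,4))
def wworld(pic,p,R,mask=None):
    "wrist pixels -> world (equidistant fisheye)"
    K=np.array(pic["intrinsics"]);T=np.array(pic["T_tool_cam"]);rz=pic["range_z"]
    mk=rz>0 if mask is None else mask&(rz>0)
    v,u=np.nonzero(mk);a=(u-K[0,2])/K[0,0];b=(v-K[1,2])/K[1,1];r=np.hypot(a,b)+1e-12
    k=np.tan(r)/r;z=rz[v,u];c=np.stack([a*k*z,b*k*z,z],1)
    return (c@T[:3,:3].T+T[:3,3])@R.T+p,u,v
def shot(f):
    p,R,o=pose();pic=camera("wrist");cv2.imwrite(f"pics/{f}.png",pic["image"][:,:,::-1])
    np.savez(f+".npz",p=p,R=R,**{k:pic[k] for k in("image","range_z","intrinsics","T_tool_cam")})
    return pic,p,R
E
python3 -c "
from h import *
go([.5,.13,.38],91)"
```

```text
at [0.1786 0.5466 0.2313] yaw 161.91 tilt [ 0.e+00  1.e-04 -1.e+00] q [ 1.05  0.18  1.61  0.    1.35 -0.21] t 0.9 | shift [-1.0873 -0.7404 -0.3718] turn 0.3939
```

Emit:
play_rows:
  plan:
    - [85,[-0.3,-0.2,-0.37],0.2]
    - [85,[-0.3,-0.2,-0.37],0.2]
    - [85,[-0.3,-0.2,-0.37],0.2]
    - [85,[-1,-0.74,-0.37],0.394]
    - [85,[-1,-0.74,-0.37],0.394]
    - [85,[-1,-0.74,-0.37],0.394]
    - [85,[-1,-0.74,-0.37],0.394]
    - [85,[-1,-0.74,-0.37],0.394]
    - [85,[-1,-0.74,-0.37],0.394]
    - [85,[-1,-0.74,-0.37],0.394]

```text
time_s: 1.9
eef_pos: [0.4421, 0.1761, 0.3753]
eef_rot: [0.0, 0.701, 0.713, 0.0]
wrist_force: [-0.0, 1.4, 0.2]
opening: 0.994
grasp_force: 0.0
```

Emit:
play_rows:
  plan:
    - [85,[0,0,0],0]
    - [85,[0,0,0],0]
    - [85,[0,0,0],0]

```text
time_s: 2.2
eef_pos: [0.4407, 0.1787, 0.3745]
eef_rot: [-0.0, 0.701, 0.713, -0.0]
wrist_force: [0.0, 0.1, 0.3]
opening: 0.996
grasp_force: 0.0
```

```bash
python3 -c "
from h import *
pic,p,R=shot('w1');print(pic['T_tool_cam'],pic['intrinsics'])
go([.5,.13,.38],91)"
```

```text
[[ 3.55087403e-04 -9.49280412e-01 -3.14430553e-01  8.09476879e-02]
 [ 9.99999854e-01  2.08624631e-04  4.99455523e-04  1.08295884e-03]
 [-4.08525387e-04 -3.14430684e-01  9.49280348e-01 -1.42397386e-01]
 [ 0.00000000e+00  0.00000000e+00  0.00000000e+00  1.00000000e+00]] [[371.64829954   0.         315.43169218]
 [  0.         371.64829954 235.76866742]
 [  0.           0.           1.        ]]
at [0.4405 0.1791 0.3745] yaw 91.09 tilt [-4.e-04  3.e-04 -1.e+00] q [ 0.14 -0.13  1.64  0.    1.63  0.12] t 2.2 | shift [-0.1255  0.1463 -0.0138] turn 0.0005
```

```bash
cat > m2.py <<'E'
from h import *
import sys
f=sys.argv[1];d=dict(np.load(f+".npz"));w,u,v=wworld(d,d["p"],d["R"]);x,y,z=w.T;c=d["image"][v,u].astype(int)
print("bench z",np.median(z[abs(z)<.01]))
for n,lo,hi in(("restA",.055,.08),("restB",.108,.132)):
    k=(z>.093)&(z<.112)&(x>.53)&(x<.62)&(y>lo)&(y<hi)
    if k.sum(): print(n,k.sum(),np.round(w[k].min(0),4),np.round(w[k].max(0),4),np.round(w[k].mean(0),4))
    # arms of the Y separately
    for s in(-1,1):
        j=k&((x-.571)*s>0)&(z>.100)
        if j.sum(): print("  arm",s,j.sum(),np.round(w[j].mean(0),4))
for yy in np.arange(.16,.34,.01):
    j=(abs(y-yy)<.005)&(z>.085)&(z<.13)&(abs(x-.571)<.03)
    if j.sum(): print(round(yy,3),j.sum(),np.round([x[j].min(),x[j].max(),(x[j].min()+x[j].max())/2,z[j].max()],4))
k=(z>.128)&(z<.16)&(x>.44)&(x<.62)&(y>.15)&(y<.36)
g=k&(c.max(1)<70);q=w[g][:,:2]
if len(q)>10:
    r=cv2.minAreaRect(q.astype(np.float32));mm=q.mean(0);dd=np.linalg.svd(q-mm,full_matrices=False)[2][0];print("grip",len(q),mm,dd,r,np.median(z[g]))
b=(abs(z-.01)<.003)&(c.min(1)>140)&(x>.5)&(x<.68)&(y>.01)&(y<.36)
print("base",b.sum(),cv2.minAreaRect(w[b][:,:2].astype(np.float32)),np.percentile(w[b],[.5,99.5],axis=0))
E
python3 m2.py w1
```

```text
bench z -0.00019778415838034302
restA 144 [0.5569 0.0632 0.093 ] [0.593  0.0708 0.1054] [0.5761 0.0673 0.0988]
  arm -1 24 [0.5606 0.0665 0.1022]
  arm 1 34 [0.5877 0.0673 0.102 ]
restB 153 [0.5548 0.1147 0.0931] [0.5911 0.1226 0.105 ] [0.573  0.1192 0.0991]
  arm -1 36 [0.5585 0.1186 0.1018]
  arm 1 32 [0.586  0.1191 0.1022]
0.18 32 [0.5673 0.5736 0.5705 0.1049]
0.19 47 [0.567  0.5731 0.5701 0.1048]
0.2 105 [0.5621 0.5785 0.5703 0.1104]
0.21 145 [0.5604 0.5778 0.5691 0.1105]
0.22 138 [0.5569 0.5806 0.5688 0.1134]
0.23 177 [0.5565 0.5815 0.569  0.1148]
0.24 41 [0.5556 0.5661 0.5608 0.1143]
0.25 70 [0.5559 0.5806 0.5683 0.1148]
0.26 192 [0.5555 0.5815 0.5685 0.1155]
0.27 105 [0.5611 0.5744 0.5678 0.1086]
0.28 105 [0.5608 0.5738 0.5673 0.109 ]
0.29 105 [0.5602 0.5747 0.5674 0.1084]
0.3 159 [0.5562 0.5766 0.5664 0.1123]
0.31 172 [0.5548 0.5785 0.5666 0.1129]
0.32 25 [0.5604 0.5748 0.5676 0.1105]
grip 616 [0.50337523 0.25590851] [ 0.9784886  -0.20630091] ((0.5045419931411743, 0.255741685628891), (0.011828135699033737, 0.056961216032505035), 78.42254638671875) 0.1454788195711922
base 11262 ((0.5908451676368713, 0.1803402304649353), (0.1214439794421196, 0.2851204574108124), 1.741622805595398) [[0.52929862 0.03990175 0.00741542]
 [0.65003987 0.32113801 0.01218978]]
```

View pics/w1.png

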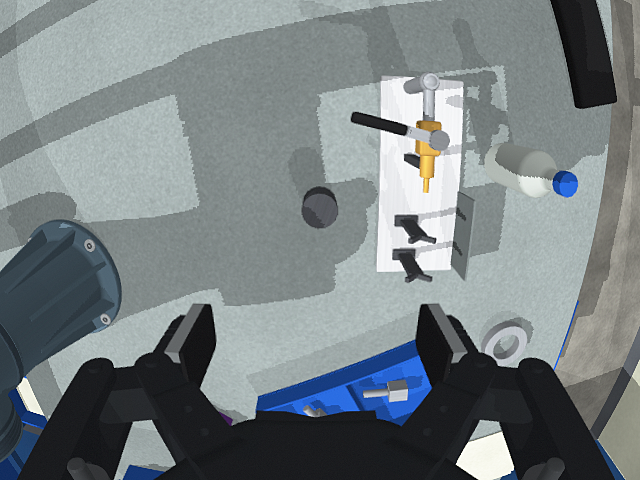

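The wrist view puts rest_mid at about (0.5735, 0.093) with stand yaw 1.7° and the lever about 13.6° open, and the sizes agree with the spec. Next I look at the trunnion up close.

```bash
python3 -c "
from h import *
go([.408,-.204,.30],-53.3)"
```

```text
at [0.4405 0.1791 0.3745] yaw 91.09 tilt [-4.e-04  3.e-04 -1.e+00] q [ 0.14 -0.13  1.64  0.    1.63  0.12] t 2.2 | shift [-0.9561 -0.0994  0.186 ] turn 0.8022
```

Emit:
play_rows:
  plan:
    - [85,[-0.956,-0.1,0.186],0.802]
    - [85,[-0.956,-0.1,0.186],0.802]
    - [85,[-0.956,-0.1,0.186],0.802]
    - [85,[-0.956,-0.1,0.186],0.802]
    - [85,[-0.956,-0.1,0.186],0.802]
    - [85,[-0.956,-0.1,0.186],0.802]
    - [85,[-0.956,-0.1,0.186],0.802]
    - [85,[-0.956,-0.1,0.186],0.802]
    - [85,[-0.956,-0.1,0.186],0.802]
    - [85,[-0.956,-0.1,0.186],0.802]

```text
time_s: 3.25
eef_pos: [0.4079, -0.2047, 0.2997]
eef_rot: [-0.001, 0.999, 0.041, -0.0]
wrist_force: [-0.1, 0.1, 0.2]
opening: 0.993
grasp_force: 0.0
```

```bash
python3 -c "
from h import *
go([.408,-.204,.30],-53.3)"
```

```text
at [ 0.4079 -0.2047  0.2997] yaw 4.69 tilt [-8.e-04  1.e-03 -1.e+00] q [-0.73 -0.15  1.8   0.    1.49  0.76] t 3.2 | shift [ 0.0004 -0.0018 -0.0008] turn 0.3222
```

Emit:
play_rows:
  plan:
    - [85,[0,0,0],0.322]
    - [85,[0,0,0],0.322]
    - [85,[0,0,0],0.322]
    - [85,[0,0,0],0.322]
    - [85,[0,0,0],0.322]
    - [85,[0,0,0],0.322]
    - [85,[0,0,0],0.322]
    - [85,[0,0,0],0.322]
    - [85,[0,0,0],0.322]

```text
time_s: 4.15
eef_pos: [0.4083, -0.2039, 0.3003]
eef_rot: [-0.0, 0.896, -0.443, 0.0]
wrist_force: [-0.6, -0.7, -1.2]
opening: 0.998
grasp_force: 0.0
```

```bash
cat > m3.py <<'E'
from h import *
import sys
f=sys.argv[1];d=dict(np.load(f+".npz"));w,u,v=wworld(d,d["p"],d["R"]);x,y,z=w.T;c=d["image"][v,u].astype(int)
s=(abs(x-.456)<.065)&(abs(y+.268)<.065)&(z>.010)&(z<.045)&(c[:,2]-c[:,0]<40)
q=w[s][:,:2];r=cv2.minAreaRect(q.astype(np.float32));m=q.mean(0);e=np.linalg.svd(q-m,full_matrices=False)[2][0]
if e[1]>0:e=-e
b=s&(z>.0295);rb=cv2.minAreaRect(w[b][:,:2].astype(np.float32));a=(q-np.array(rb[0]))@e
print(s.sum(),"axis",e,np.degrees(np.arctan2(e[1],e[0])),"rect",r,"block",rb,"mean",w[b].mean(0),"ends",a.min(),a.max())
print("bench",np.median(z[abs(z)<.004]))
E
python3 -c "
from h import *
shot('w2');go([.4555,-.268,.1],-53.3)";python3 m3.py w2
```

```text
at [ 0.4082 -0.2042  0.3003] yaw -52.66 tilt [ 1.e-04  0.e+00 -1.e+00] q [-0.72 -0.15  1.8   0.    1.49  1.76] t 4.2 | shift [0.1985 0.0028 0.5006] turn 0.0036
1455 axis [ 0.60456255 -0.79655767] -52.80263037760701 rect ((0.462228000164032, -0.27705007791519165), (0.02619459480047226, 0.10337044298648834), 37.53987503051758) block ((0.45624926686286926, -0.26930221915245056), (0.026197420433163643, 0.033257272094488144), 37.40324020385742) mean [ 0.4562648  -0.26935209  0.03269839] ends -0.04187800385604552 0.061497827921286094
bench -0.00011350097846399287
```

View pics/w2.png

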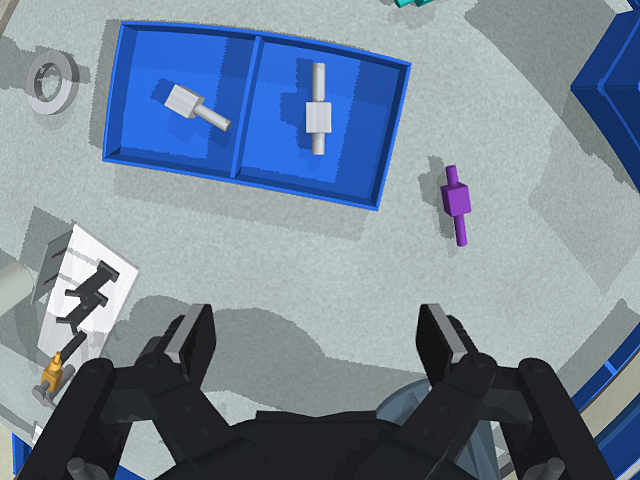

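```bash
python3 -c "
from h import *
go([.4563,-.2693,.06],-52.6)"
```

```text
at [ 0.4082 -0.2042  0.3003] yaw -52.66 tilt [ 1.e-04  0.e+00 -1.e+00] q [-0.72 -0.15  1.8   0.    1.49  1.76] t 4.2 | shift [0.2023 0.0032 0.6006] turn -0.0003
```

Emit:
play_rows:
  plan:
    - [60,[0.2,0.003,0.3],0]
    - [60,[0.2,0.003,0.3],0]
    - [60,[0.2,0.003,0.3],0]
    - [60,[0.202,0.003,0.6],0]
    - [60,[0.202,0.003,0.6],0]
    - [60,[0.202,0.003,0.6],0]
    - [60,[0.202,0.003,0.6],0]
    - [60,[0.202,0.003,0.6],0]

```text
time_s: 5.0
eef_pos: [0.4561, -0.2704, 0.0608]
eef_rot: [0.0, 0.896, -0.445, 0.0]
wrist_force: [-0.0, -0.8, 0.7]
opening: 0.701
grasp_force: 0.0
```

```bash
python3 -c "
from h import *
go([.4563,-.2693,.007],-52.6)"
```

```text
at [ 0.4561 -0.2704  0.0608] yaw -52.83 tilt [ 2.e-04 -1.e-04 -1.e+00] q [-0.76  0.31  1.84  0.    1.    1.73] t 5.0 | shift [-0.0019 -0.0019  0.1345] turn -0.0013
```

Emit:
play_rows:
  plan:
    - [60,[0,0,0.08],0]
    - [60,[0,0,0.134],0]
    - [60,[0,0,0.134],0]
    - [60,[0,0,0.134],0]
    - [28,[0,0,0.134],0]
    - [20,[0,0,0.134],0]
    - [20,[0,0,0.134],0]
    - [20,[0,0,0.134],0]
    - [20,[0,0,0.134],0]
    - [20,[0,0,0.134],0]

```text
time_s: 6.0
eef_pos: [0.4568, -0.2714, 0.0086]
eef_rot: [0.001, 0.895, -0.445, 0.002]
wrist_force: [-1.0, 1.0, 6.7]
opening: 0.316
grasp_force: 60.2
```

Emit:
play_rows:
  plan:
    - [20,[0,0,0],0]
    - [20,[0,0,0],0]
    - [20,[0,0,0],0]
    - [20,[0,0,-0.04],0]
    - [20,[0,0,-0.12],0]
    - [20,[0,0,-0.2],0]
    - [20,[0,0,-0.3],0]
    - [20,[0,0,-0.4],0]
    - [20,[0,0,-0.5],0]
    - [20,[0,0,-0.5],0]

```text
time_s: 7.0
eef_pos: [0.4585, -0.2727, 0.2137]
eef_rot: [0.002, 0.895, -0.445, 0.006]
wrist_force: [0.3, -0.3, -1.1]
opening: 0.316
grasp_force: 59.7
```

```bash
python3 -c "
from h import *
shot('w3');go([.5735,.093,.19],91.7)"
```

```text
at [ 0.4572 -0.2716  0.2103] yaw -52.91 tilt [ 0.0053 -0.005  -1.    ] q [-0.76  0.1   1.74  0.    1.29  1.73] t 7.0 | shift [-0.552  -0.7817  0.0478] turn -0.8034
```

View pics/w3.png

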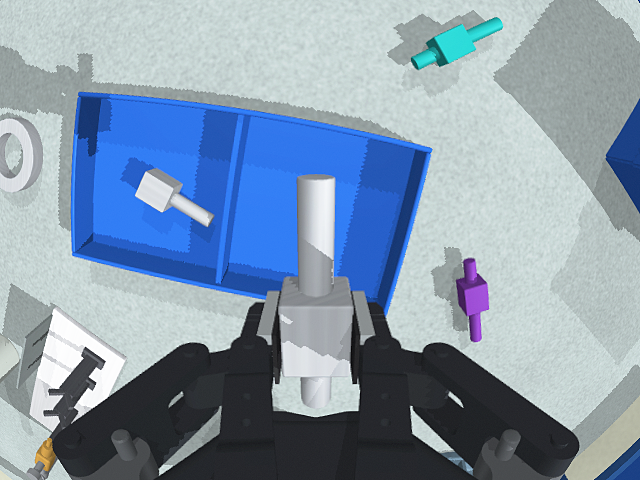

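The trunnion is held, long journal up-image along tool +x. I measure it in the tool frame.

```bash
cat > m4.py <<'E'
from h import *
import sys
d=dict(np.load(sys.argv[1]+".npz"));w,u,v=wworld(d,np.zeros(3),np.eye(3));x,y,z=w.T
k=(abs(y)<.03)&(z<.03)&(z>-.03)&(x>-.06)&(x<.08)&(u>270)&(u<360)&(v>165)&(v<405)
print(k.sum(),w[k].min(0),w[k].max(0))
for lo in np.arange(-.05,.075,.006):
    j=k&(x>=lo)&(x<lo+.006)&(abs(y)<.0135)
    if j.sum(): print(round(lo+.003,3),j.sum(),"y",np.round([y[j].min(),y[j].max(),(y[j].min()+y[j].max())/2],4),"ztop",np.round(np.percentile(z[j],3),4))
E
python3 m4.py w3
```

```text
12303 [-0.04370385 -0.01942084 -0.02999187] [0.06069283 0.01723055 0.00325278]
-0.041 171 y [-0.0077  0.006  -0.0009] ztop -0.0176
-0.035 285 y [-0.0076  0.0058 -0.0009] ztop -0.0176
-0.029 290 y [-0.0075  0.0057 -0.0009] ztop -0.0178
-0.023 69 y [-0.0059  0.0046 -0.0006] ztop -0.0181
-0.017 460 y [-0.0133  0.0128 -0.0002] ztop -0.0251
-0.011 781 y [-0.0135  0.0126 -0.0004] ztop -0.0253
-0.005 834 y [-0.0134  0.0129 -0.0003] ztop -0.0256
0.001 894 y [-0.0134  0.0128 -0.0003] ztop -0.0254
0.007 958 y [-0.0135  0.0126 -0.0004] ztop -0.0254
0.013 2320 y [-0.0135  0.0135 -0.    ] ztop -0.0251
0.019 497 y [-0.0083  0.0092  0.0005] ztop -0.0177
0.025 532 y [-0.0077  0.0059 -0.0009] ztop -0.0176
0.031 537 y [-0.0075  0.0061 -0.0007] ztop -0.0176
0.037 587 y [-0.0079  0.0061 -0.0009] ztop -0.0176
0.043 610 y [-0.0078  0.0061 -0.0009] ztop -0.0176
0.049 620 y [-0.0077  0.0059 -0.0009] ztop -0.0175
0.055 632 y [-0.0076  0.0058 -0.0009] ztop -0.0177
0.061 414 y [-0.0075  0.0057 -0.0009] ztop -0.0173
```

```bash
python3 -c "
from h import *
go([.5744,.0945,.2],91.7)"
```

```text
at [ 0.4572 -0.2716  0.2103] yaw -52.91 tilt [ 0.0053 -0.005  -1.    ] q [-0.76  0.1   1.74  0.    1.29  1.73] t 7.0 | shift [-0.5534 -0.7857  0.0228] turn -0.8034
```

Emit:
play_rows:
  plan:
    - [20,[-0.07,-0.1,0],-0.1]
    - [20,[-0.14,-0.2,0],-0.2]
    - [20,[-0.2,-0.28,0],-0.25]
    - [20,[-0.26,-0.37,0],-0.3]
    - [20,[-0.32,-0.45,0],-0.35]
    - [20,[-0.38,-0.54,0],-0.4]
    - [20,[-0.43,-0.61,0],-0.45]
    - [20,[-0.48,-0.68,0],-0.5]
    - [20,[-0.52,-0.74,0.01],-0.55]
    - [20,[-0.553,-0.786,0.02],-0.6]

```text
time_s: 8.05
eef_pos: [0.5721, 0.0977, 0.1964]
eef_rot: [-0.001, 0.958, 0.288, -0.002]
wrist_force: [0.1, -0.7, -2.5]
opening: 0.312
grasp_force: 59.9
```

```bash
python3 -c "
from h import *
go([.5744,.0945,.2],91.7)"
```

```text
at [0.5721 0.0977 0.1964] yaw 33.45 tilt [-3.3e-03  4.0e-04 -1.0e+00] q [-0.04  0.23  1.62  0.    1.29  0.95] t 8.1 | shift [ 0.0004  0.0099 -0.0091] turn -0.3236
```

Emit:
play_rows:
  plan:
    - [20,[0,0.01,-0.009],-0.3236]
    - [20,[0,0.01,-0.009],-0.3236]
    - [20,[0,0.01,-0.009],-0.3236]
    - [20,[0,0.01,-0.009],-0.3236]
    - [20,[0,0.01,-0.009],-0.3236]
    - [20,[0,0.01,-0.009],-0.3236]
    - [20,[0,0.01,-0.009],-0.3236]
    - [20,[0,0.01,-0.009],-0.3236]
    - [20,[0,0.01,-0.009],-0.3236]
    - [20,[0,0.01,-0.009],-0.3236]

```text
time_s: 9.05
eef_pos: [0.5748, 0.0924, 0.2014]
eef_rot: [-0.001, 0.7, 0.714, -0.0]
wrist_force: [0.5, -0.9, -2.1]
opening: 0.322
grasp_force: 59.9
```

```bash
python3 -c "
from h import *
shot('w4');go([.5744,.0945,.11],91.7)"; python3 m4.py w4|grep -E '^(-0.005|0.037|0.043)';python3 m2.py w4
```

```text
at [0.575  0.0924 0.2017] yaw 91.17 tilt [-9.e-04  0.e+00 -1.e+00] q [-0.04  0.22  1.62 -0.    1.3  -0.06] t 9.1 | shift [ 0.0052 -0.0011  0.2292] turn -0.0029
-0.005 833 y [-0.0126  0.0135  0.0005] ztop -0.0252
0.037 590 y [-0.0058  0.0082  0.0012] ztop -0.0175
0.043 611 y [-0.0057  0.0081  0.0012] ztop -0.0175
bench z -0.0002244095771808119
restA 150 [0.556  0.0628 0.0947] [0.5919 0.0701 0.105 ] [0.5682 0.0673 0.1012]
  arm -1 79 [0.5601 0.0666 0.1023]
  arm 1 31 [0.5906 0.0672 0.1019]
restB 164 [0.5548 0.1148 0.0944] [0.5906 0.1219 0.1046] [0.5661 0.1185 0.1014]
  arm -1 104 [0.5588 0.118  0.1021]
  arm 1 34 [0.5893 0.1188 0.1016]
0.18 129 [0.5673 0.5745 0.5709 0.1049]
0.19 167 [0.5671 0.5743 0.5707 0.1047]
0.2 409 [0.5619 0.5786 0.5702 0.1103]
0.21 428 [0.5609 0.5784 0.5697 0.111 ]
0.22 563 [0.5574 0.5816 0.5695 0.114 ]
0.23 654 [0.5567 0.5825 0.5696 0.115 ]
0.24 270 [0.5563 0.582  0.5692 0.1143]
0.25 18 [0.5564 0.5818 0.5691 0.1128]
base 26711 ((0.5913991928100586, 0.1616801619529724), (0.12042930722236633, 0.24794630706310272), 1.709871530532837) [[0.53075592 0.04030047 0.00776584]
 [0.64998755 0.28294947 0.01182011]]
```

Emit:
play_rows:
  plan:
    - [20,[0.005,-0.005,0.1],-0.003]
    - [20,[0.005,-0.005,0.2],-0.003]
    - [20,[0.005,-0.005,0.215],-0.003]
    - [20,[0.005,-0.005,0.215],-0.003]
    - [20,[0.005,-0.005,0.215],-0.003]
    - [20,[0.005,-0.005,0.215],-0.003]
    - [20,[0.005,-0.005,0.215],-0.003]
    - [20,[0.005,-0.005,0.215],-0.003]

```text
time_s: 9.9
eef_pos: [0.574, 0.0944, 0.1175]
eef_rot: [0.001, 0.696, 0.718, 0.001]
wrist_force: [-0.3, 0.0, -2.1]
opening: 0.318
grasp_force: 59.9
```

```bash
python3 -c "
from h import *
shot('w5');go([.5723,.0943,.0894],91.7)"; python3 m4.py w5;python3 m2.py w5 |head -14
```

```text
at [0.5737 0.0944 0.1172] yaw 91.81 tilt [ 1.4e-03 -1.0e-04 -1.0e+00] q [-0.04  0.32  1.68  0.    1.14 -0.07] t 9.9 | shift [-0.     -0.0037  0.0694] turn 0.0006
13059 [-0.04412176 -0.01889581 -0.02999206] [0.06005137 0.01940323 0.0298687 ]
-0.047 1 y [-0.0041 -0.0041 -0.0041] ztop -0.0141
-0.041 207 y [-0.0056  0.0081  0.0012] ztop -0.0174
-0.035 284 y [-0.0055  0.0079  0.0012] ztop -0.0175
-0.029 278 y [-0.0054  0.0078  0.0012] ztop -0.0175
-0.023 43 y [-0.0034  0.0053  0.001 ] ztop -0.0177
-0.017 538 y [-0.0125  0.0135  0.0005] ztop -0.0249
-0.011 780 y [-0.0126  0.0134  0.0004] ztop -0.0252
-0.005 842 y [-0.0125  0.0135  0.0005] ztop -0.0252
0.001 886 y [-0.0124  0.0135  0.0005] ztop -0.0253
0.007 958 y [-0.0124  0.0135  0.0006] ztop -0.0254
0.013 2267 y [-0.0135  0.0135  0.    ] ztop -0.0249
0.019 554 y [-0.0132  0.0132 -0.    ] ztop -0.0174
0.025 880 y [-0.0135  0.0135 -0.    ] ztop -0.0174
0.031 555 y [-0.0059  0.0078  0.001 ] ztop -0.0175
0.037 583 y [-0.0058  0.0082  0.0012] ztop -0.0175
0.043 614 y [-0.0057  0.0081  0.0012] ztop -0.0176
0.049 617 y [-0.0056  0.008   0.0012] ztop -0.0175
0.055 639 y [-0.0059  0.0078  0.001 ] ztop -0.0177
0.061 345 y [-0.0059  0.0078  0.001 ] ztop -0.0171
bench z -0.0001737316825931659
restB 722 [0.5544 0.1142 0.0936] [0.5914 0.1223 0.1053] [0.5715 0.1189 0.1006]
  arm -1 236 [0.5589 0.118  0.102 ]
  arm 1 226 [0.5868 0.1188 0.1021]
0.18 267 [0.5675 0.574  0.5708 0.105 ]
0.19 386 [0.5673 0.5741 0.5707 0.1055]
0.2 1018 [0.5615 0.5793 0.5704 0.1106]
0.21 988 [0.561  0.5791 0.57   0.1107]
0.22 1223 [0.557  0.582  0.5695 0.1134]
0.23 6 [0.5819 0.5825 0.5822 0.1067]
base 39844 ((0.5917655229568481, 0.1503082662820816), (0.12069201469421387, 0.22503460943698883), 1.8383727073669434) [[0.53134847 0.04325264 0.00793746]
 [0.65001039 0.25928475 0.0115796 ]]
```

View pics/w5.png

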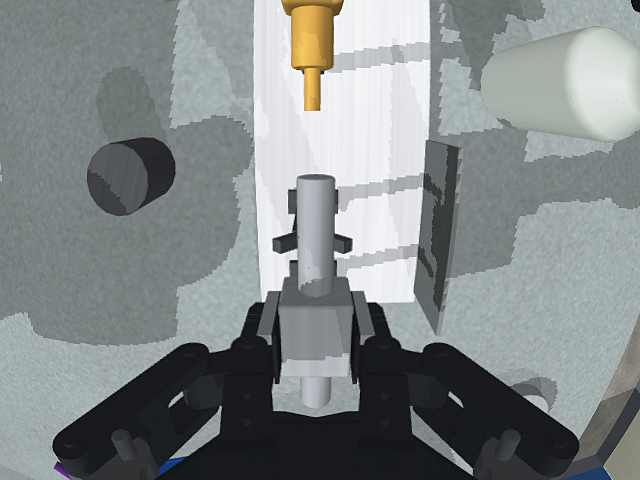

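Emit:
play_rows:
  plan:
    - [20,[0,-0.004,0.02],0]
    - [20,[0,-0.004,0.035],0]
    - [20,[0,-0.004,0.045],0]
    - [20,[0,-0.004,0.055],0]
    - [20,[0,-0.004,0.06],0]
    - [20,[0,-0.004,0.064],0]
    - [20,[0,-0.004,0.067],0]
    - [20,[0,-0.004,0.067],0]
    - [20,[0,-0.004,0.067],0]

```text
time_s: 10.85
eef_pos: [0.5722, 0.0943, 0.0898]
eef_rot: [0.0, 0.696, 0.718, 0.0]
wrist_force: [0.9, 0.3, -2.1]
opening: 0.313
grasp_force: 60.3
```

```bash
python3 -c "
from h import *
p,R,o=pose();print(o['wrist_force'],o['torque']);go([.5723,.0943,.0894],91.7)"
```

```text
[ 0.94397582  0.33248924 -2.0807796 ] [ 0.06388457 -0.24241113 -0.00209874]
at [0.5722 0.0943 0.0898] yaw 91.81 tilt [ 0.0012 -0.     -1.    ] q [-0.04  0.35  1.7   0.    1.08 -0.07] t 10.8 | shift [-0.      0.0003  0.001 ] turn 0.0006
```

Emit:
play_rows:
  plan:
    - [20,[0,0,0.001],0]
    - [20,[0,0,0.002],0]
    - [20,[0,0,0.002],0]
    - [20,[0,0,0.002],0]

```text
time_s: 11.25
eef_pos: [0.5723, 0.0943, 0.0895]
eef_rot: [0.001, 0.696, 0.718, 0.001]
wrist_force: [0.3, 0.3, 6.0]
opening: 0.312
grasp_force: 61.0
```

Emit:
play_rows:
  plan:
    - [20,[0,0,0.001],0]
    - [20,[0,0,0.002],0]
    - [20,[0,0,0.002],0]
    - [20,[0,0,0.002],0]

```text
time_s: 11.65
eef_pos: [0.5724, 0.0943, 0.0894]
eef_rot: [0.001, 0.696, 0.718, 0.001]
wrist_force: [-1.7, -0.5, 10.3]
opening: 0.313
grasp_force: 62.0
```

Emit:
play_rows:
  plan:
    - [26,[0,0,0],0]
    - [28,[0,0,0],0]
    - [30,[0,0,0],0]
    - [32,[0,0,0],0]
    - [36,[0,0,0],0]
    - [42,[0,0,0],0]
    - [50,[0,0,0],0]
    - [50,[0,0,0],0]
    - [50,[0,0,0],0]

```text
time_s: 12.55
eef_pos: [0.5716, 0.0943, 0.0878]
eef_rot: [-0.0, 0.696, 0.718, -0.0]
wrist_force: [0.3, -0.3, -0.4]
opening: 0.585
grasp_force: 0.0
```

Emit:
play_rows:
  plan:
    - [50,[0,0,-0.03],0]
    - [50,[0,0,-0.1],0]
    - [50,[0,0,-0.2],0]
    - [50,[0,0,-0.3],0]
    - [50,[0,0,-0.4],0]
    - [50,[0,0,-0.4],0]
    - [50,[0,0,-0.4],0]
    - [50,[0,0,-0.4],0]

```text
time_s: 13.35
eef_pos: [0.5709, 0.0944, 0.247]
eef_rot: [-0.001, 0.696, 0.718, -0.001]
wrist_force: [-0.2, 0.2, -0.9]
opening: 0.587
grasp_force: 0.0
```

```bash
cat > m5.py <<'E'
from h import *
import sys
d=dict(np.load(sys.argv[1]+".npz"));w,u,v=wworld(d,d["p"],d["R"]);x,y,z=w.T
for lo in np.arange(.045,.165,.008):
    j=(y>=lo)&(y<lo+.008)&(z>.098)&(z<.125)&(abs(x-.5735)<.03)
    if j.sum(): print(round(lo+.004,3),j.sum(),np.round([x[j].min(),x[j].max(),(x[j].min()+x[j].max())/2,z[j].max()],4))
b=(z>.1105)&(z<.12)&(abs(x-.5735)<.03)&(abs(y-.093)<.04)
print("block",b.sum(),cv2.minAreaRect(w[b][:,:2].astype(np.float32)))
E
python3 -c "
from h import *
shot('w6');go([.5,.25,.25],180-11)"; python3 m5.py w6;python3 m2.py w6|grep grip
```

```text
at [0.5707 0.0944 0.2464] yaw 91.82 tilt [-2.7e-03  1.0e-04 -1.0e+00] q [-0.04  0.18  1.58  0.    1.39 -0.07] t 13.4 | shift [ 0.3945 -0.1643 -0.0084] turn -0.4288
0.049 49 [0.5678 0.5814 0.5746 0.107 ]
0.057 150 [0.5676 0.5813 0.5744 0.1076]
0.065 310 [0.5565 0.5931 0.5748 0.1078]
0.073 163 [0.5566 0.5931 0.5749 0.1146]
0.081 346 [0.5601 0.588  0.574  0.1159]
0.089 352 [0.56   0.5875 0.5738 0.1154]
0.097 355 [0.5598 0.5871 0.5734 0.1156]
0.105 429 [0.5591 0.5868 0.5729 0.1155]
0.113 298 [0.555  0.5915 0.5732 0.1155]
0.121 345 [0.5548 0.5914 0.5731 0.1076]
0.129 182 [0.5656 0.5792 0.5724 0.109 ]
0.137 187 [0.5654 0.5789 0.5721 0.1078]
0.145 184 [0.5652 0.5785 0.5718 0.1084]
0.153 137 [0.565  0.5783 0.5716 0.1079]
block 1502 ((0.5735735297203064, 0.09276187419891357), (0.027684254571795464, 0.03359002619981766), 1.95876944065094)
grip 1078 [0.5085758  0.25168491] [ 0.99100677 -0.13381173] ((0.5048453211784363, 0.2514798939228058), (0.011145351454615593, 0.057188354432582855), 85.7931137084961) 0.1451445170023706
```

View pics/w6.png

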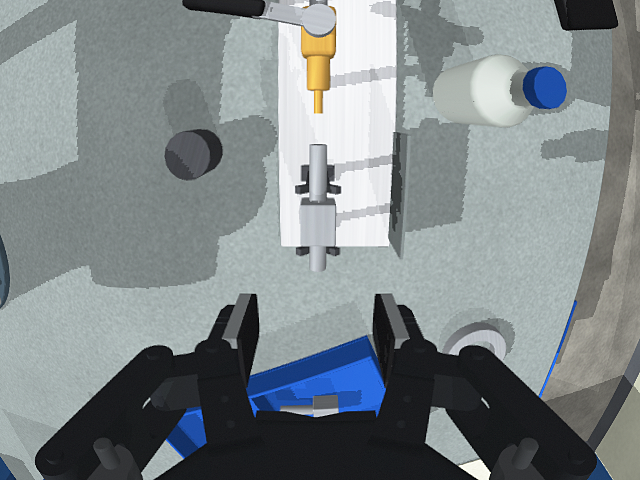

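The trunnion is seated: block centre (0.5736, 0.0928), axis at about 100.6 mm, yaw within 0.3°, long journal at the nozzle side. Next is the lever.

```bash
python3 -c "
from h import *
go([.5045,.2557,.22],168.1)"
```

```text
at [0.5707 0.0944 0.2464] yaw 91.82 tilt [-2.7e-03  1.0e-04 -1.0e+00] q [-0.04  0.18  1.58  0.    1.39 -0.07] t 13.4 | shift [ 0.4084 -0.1524  0.0665] turn -0.4238
```

Emit:
play_rows:
  plan:
    - [50,[0.408,-0.152,0.05],-0.424]
    - [50,[0.408,-0.152,0.05],-0.424]
    - [50,[0.408,-0.152,0.066],-0.424]
    - [50,[0.408,-0.152,0.066],-0.424]
    - [50,[0.408,-0.152,0.066],-0.424]
    - [50,[0.408,-0.152,0.066],-0.424]
    - [50,[0.408,-0.152,0.066],-0.424]
    - [50,[0.408,-0.152,0.066],-0.424]
    - [50,[0.408,-0.152,0.066],-0.424]
    - [50,[0.408,-0.152,0.066],-0.424]

```text
time_s: 14.4
eef_pos: [0.5048, 0.2553, 0.2198]
eef_rot: [-0.001, 0.103, 0.995, -0.001]
wrist_force: [-0.1, 0.2, 0.5]
opening: 0.584
grasp_force: 0.0
```

```bash
python3 -c "
from h import *
shot('w7');go([.5045,.2557,.124],168.1)"; python3 m2.py w7|grep grip
```

```text
at [0.505  0.2553 0.2201] yaw 167.97 tilt [-2.5e-03 -7.0e-04 -1.0e+00] q [ 0.26  0.17  1.64 -0.    1.33 -1.1 ] t 14.4 | shift [0.0008 0.001  0.2401] turn -0.0007
grip 1603 [0.50111345 0.25623419] [ 0.97843222 -0.20656811] ((0.5036143660545349, 0.2558582127094269), (0.011784895323216915, 0.05726434290409088), 78.30620574951172) 0.14551519108277033
```

Aligned; I descend around the grip and close.

Emit:
play_rows:
  plan:
    - [50,[0,0.001,0.1],0]
    - [50,[0,0.001,0.2],0]
    - [50,[0,0.001,0.24],0]
    - [50,[0,0.001,0.24],0]
    - [50,[0,0.001,0.24],0]
    - [16,[0,0.001,0.24],0]
    - [12,[0,0.001,0.24],0]
    - [8,[0,0.001,0.24],0]
    - [8,[0,0.001,0.24],0]
    - [8,[0,0.001,0.24],0]

```text
time_s: 15.45
eef_pos: [0.5066, 0.2558, 0.127]
eef_rot: [0.001, 0.104, 0.995, 0.0]
wrist_force: [-1.8, -2.1, 4.3]
opening: 0.123
grasp_force: 60.3
```

Emit:
play_rows:
  plan:
    - [8,[0,0,0],0]
    - [8,[0,0,0],0]

```text
time_s: 15.65
eef_pos: [0.5066, 0.2557, 0.127]
eef_rot: [0.001, 0.104, 0.995, 0.0]
wrist_force: [-1.0, -2.3, 5.1]
opening: 0.12
grasp_force: 60.3
```

Run:
```python
from h import *
p,R,o=pose();print(o['wrist_force'],o['opening'],o['grasp_force']);go(p,168)
A=np.array([.569,.243]);r=p[:2]-A;a0=np.degrees(np.arctan2(r[1],-r[0]));print("lever deg now",a0+1.74,np.hypot(*r))
for k in range(1,9):
    t=np.radians(31.6*k/8);c,s=np.cos(t),np.sin(t);n=A+np.array([[c,s],[-s,c]])@r
    d=R.T@np.append(n-p[:2],0)/.4;print(np.round(d,4),round(t/np.pi,4))
```

```text
[-0.97310757 -2.34797379  5.13554436] 0.12002143960770564 60.306957364082336
at [0.5066 0.2557 0.127 ] yaw 168.09 tilt [ 2.e-03 -1.e-04 -1.e+00] q [ 0.26  0.28  1.72 -0.    1.15 -1.1 ] t 15.7 | shift [0. 0. 0.] turn 0.0005
lever deg now 13.278156561524233 0.06371394734108383
[-0.0003  0.011   0.    ] 0.0219
[-0.0014  0.0219  0.    ] 0.0439
[-0.0032  0.0327  0.    ] 0.0658
[-0.0057  0.0434  0.    ] 0.0878
[-0.009   0.0539  0.    ] 0.1097
[-0.013   0.0641  0.    ] 0.1317
[-0.0177  0.074   0.0001] 0.1536
[-0.0231  0.0836  0.0001] 0.1756
```

Emit:
play_rows:
  plan:
    - [8,[0,0.011,0],0.022]
    - [8,[-0.001,0.022,0],0.044]
    - [8,[-0.003,0.033,0],0.066]
    - [8,[-0.006,0.043,0],0.088]
    - [8,[-0.009,0.054,0],0.11]
    - [8,[-0.013,0.064,0],0.132]
    - [8,[-0.018,0.074,0],0.154]
    - [8,[-0.023,0.084,0],0.176]
    - [8,[-0.023,0.084,0],0.176]
    - [8,[-0.023,0.084,0],0.176]

```text
time_s: 16.65
eef_pos: [0.523, 0.2861, 0.127]
eef_rot: [0.001, 0.371, 0.928, -0.0]
wrist_force: [0.3, -5.5, 6.1]
opening: 0.124
grasp_force: 60.3
```

Run:
```python
from h import *
p,R,o=pose();print(o['wrist_force'],o['grasp_force']);go(p,136.7)
r=p[:2]-np.array([.569,.243]);print("lever deg",np.degrees(np.arctan2(r[1],-r[0]))+1.74,np.hypot(*r))
```

```text
[ 0.31157672 -5.53687006  6.09354724] 60.32670736312866
at [0.523  0.2861 0.127 ] yaw 136.39 tilt [ 0.0025 -0.0011 -1.    ] q [ 0.3   0.34  1.64 -0.    1.16 -0.51] t 16.6 | shift [0. 0. 0.] turn -0.0017
lever deg 44.84220907205707 0.06304034839970134
```

Lever at about 45°. Release, rise, check.

Emit:
play_rows:
  plan:
    - [14,[0,0,0],0]
    - [20,[0,0,0],0]
    - [30,[0,0,0],0]
    - [40,[0,0,0],0]
    - [40,[0,0,0],0]
    - [40,[0,0,-0.1],0]
    - [40,[0,0,-0.2],0]
    - [40,[0,0,-0.3],0]
    - [40,[0.05,0,-0.4],0]
    - [40,[0.1,0,-0.4],0]

```text
time_s: 17.65
eef_pos: [0.4955, 0.3157, 0.2928]
eef_rot: [0.004, 0.371, 0.928, 0.004]
wrist_force: [0.1, 0.1, 0.4]
opening: 0.465
grasp_force: 0.0
```

Emit:
play_rows:
  plan:
    - [40,[0,0,0],0]
    - [40,[0,0,0],0]
    - [40,[0,0,0],0]

```text
time_s: 17.95
eef_pos: [0.4926, 0.3139, 0.2842]
eef_rot: [-0.001, 0.371, 0.929, -0.001]
wrist_force: [-0.1, -0.7, 0.2]
opening: 0.465
grasp_force: 0.0
```

```bash
python3 -c "
from h import *
shot('w8');p=camera('top');np.savez('top.npz',**{k:p[k] for k in('image','range_z','intrinsics','rvec','tvec')});p=camera('scene');np.savez('scene.npz',**{k:p[k] for k in('image','range_z','intrinsics','rvec','tvec')});cv2.imwrite('pics/s2.png',p['image'][:,:,::-1]);go([.5,.2,.3],137)"; python3 m2.py w8|grep grip;python3 m.py|grep grip;python3 m5.py w8
```

```text
at [0.4928 0.3138 0.2845] yaw 136.41 tilt [-1.5e-03 -7.0e-04 -1.0e+00] q [ 0.36  0.16  1.52 -0.    1.46 -0.45] t 18.1 | shift [-0.2092 -0.1938 -0.0387] turn -0.0033
grip 826 [0.51948643 0.29086662] [ 0.7205717  -0.69338043] ((0.5345616936683655, 0.2778312563896179), (0.012472175993025303, 0.09118040651082993), 49.17440414428711) 0.14541562559658636
block 0 ((0.0, 0.0), (0.0, 0.0), 0.0)m.py:5: RuntimeWarning: Mean of empty slice.
  q=w[s][:,:2];m=q.mean(0);d=np.linalg.svd(q-m,full_matrices=False)[2][0];a=(q-m)@d
  ret = um.true_divide(
Traceback (most recent call last):
  File "m.py", line 5, in <module>
    q=w[s][:,:2];m=q.mean(0);d=np.linalg.svd(q-m,full_matrices=False)[2][0];a=(q-m)@d
                               ~~~~~~~~~~~~~~~~~~~~~~~~~~~~~~~~~~~~~~~~~^^^
IndexError: index 0 is out of bounds for axis 0 with size 0
```

View pics/w8.png

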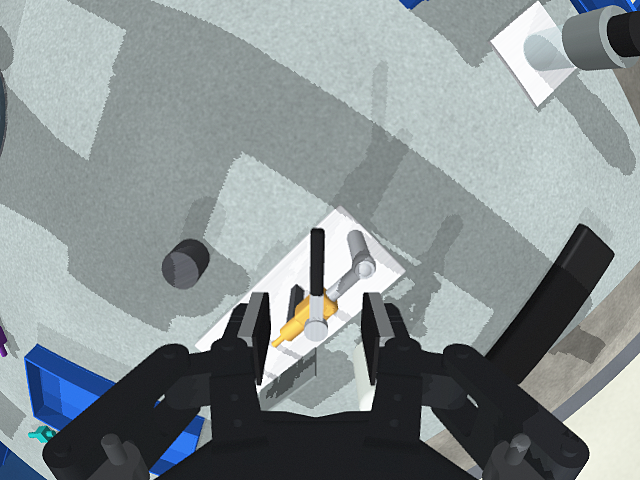

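The lever points straight up-image in the tool frame, and the grip measures about 45.6°. The trunnion is hidden in this view, so I check it in the scene and top depth data.

Run:
```python
from h import *
for n in("top","scene"):
    p=dict(np.load(n+".npz"));w,u,v=world(p,np.ones((480,640),bool));x,y,z=w.T
    b=(z>.111)&(z<.124)&(abs(x-.5735)<.03)&(abs(y-.093)<.05);print(n,b.sum(),w[b].mean(0) if b.any() else 0)
    j=(z>.1)&(z<.112)&(abs(x-.5735)<.012)&(y>.12)&(y<.17);print(" journal",j.sum(),w[j].mean(0) if j.any() else 0,y[j].max() if j.any() else 0)
```

```text
top 225 [0.56953631 0.09260757 0.11485881]
 journal 108 [0.56826001 0.13624045 0.10580414] 0.15450898078224395
scene 295 [0.57389059 0.09356498 0.11465014]
 journal 163 [0.57336859 0.13785788 0.105879  ] 0.15520001475007625
```

View pics/s2.png

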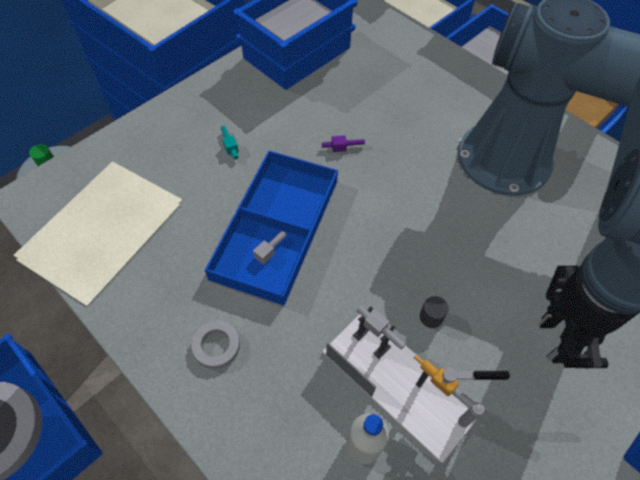

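The scene view shows the trunnion in both rests at about (378,325), the lever half open at (490,376), the arm clear, and the bystanders in place.

```bash
python3 -c "
from bench import *
print(hand_in())"
```

```text
the job is handed in; nothing more can be done
None
```

I laid the trunnion in both V rests with its long journal towards the nozzle, let go, turned the valve lever to about 45.6°, and handed the job in at about 18 s; the hand-in call returned no verdict.

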